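Pop open the push-to-open teaspoon box

TASK

The teaspoons are in the wider of the two steel push-to-open boxes: with closed fingertips, press down on the front part of its lid so that the catch lets go, lift off and let the lid spring ajar by itself, then push the lid up from underneath its front edge until it has swung right back and stays open on its stop. Only push, do not pinch the lid; leave the narrower box shut and the things standing around where they are.

Things in the scene. Friction and masses are not known exactly. Their poses are not given: they have to be found in the camera images.
- wide_box: The box to open: fixed steel box with a hinged lid, 150 deep (x) x 170 wide (y) x 72 tall with the lid's top at 87 above the work surface; origin at the centre of its underside; x points from its front to its rear, where the lid is hinged, y to its left, z up. Bolted down, but stands anywhere with some yaw
- wide_hinge (a point): Wide box: middle of the hinge line of the lid, at the rear of the box, 76 mm behind the box's origin and 84 mm up; fixed to the box, axes as the box. The lid is a flat plate 182 mm wide (y) that reaches 160 mm forward of the hinge line; shut, its top face is 3 mm above the hinge line and its underside 4 mm below; a rim hangs 14 mm below the hinge line round its front and sides
- wide_lid_front (a point): Wide box: middle of the front edge of the raised steel top panel of the lid, on its top face (153 mm forward of the hinge line; the black rim goes on 7 mm farther); moves with the lid, axes as the box when shut
- wide_lid (a joint): Wide box: angle of the lid, rad: 0 shut, negative pressed in (stop at -0.05), about 0.5 standing ajar on its sprung plunger, past 1.57 it falls back by its weight to the stop at 1.85 and stays. Push-to-open: pressing the shut lid's front part down 5 to 6 mm (about -0.04) with some 6 N frees the catch; when the finger lifts, the plunger raises the lid to about 0.5. Once freed it does not catch again. From ajar it is light (about 1 N at the edge) to swing up
- wide_lid_top: raised steel panel on top of the wide box's lid, 145 x 170 x 3; origin on the hinge line; turns with the lid
- wide_lid_under: black pan of the wide box's lid, with the underside and the rim, 164 x 182 x 15; origin on the hinge line; turns with the lid. Touching this and the top panel at once, each with over 1.5 N, is pinching
- narrow_box: The box to leave shut: fixed steel box with a hinged lid, 150 deep (x) x 100 wide (y) x 72 tall with the lid's top at 87 above the work surface; origin at the centre of its underside; x points from its front to its rear, where the lid is hinged, y to its left, z up. Bolted down, but stands anywhere with some yaw
- narrow_lid (a joint): angle of the narrow box's lid (112 mm wide, same depth, height and mechanism), rad: 0 shut; it must stay shut
- salt_shaker: salt shaker, 44 x 44 x 90, standing loose between the boxes; origin under its centre
- sauce_bowl_4: small light sauce bowl, 76 x 76 x 30, loose in front of the boxes; origin under its centre
- sauce_bowl_1: small black sauce bowl, 76 x 76 x 30, loose at the left; origin under its centre
- steel_cup_3: steel cup, 71 x 71 x 74, loose to the right of the boxes; origin under its centre
- call_bell: counter bell, 74 x 74 x 59, loose at the right front; origin under its centre
- spoon_1: spoon, 188 x 38 x 15, lying loose across the near edge, left of the middle; origin under its centre

How it is judged:
By the outcome, as a careful person would: the job done as asked, in the order asked, and still so for the second after the job is handed in, with the robot touching nothing.
It also fails if it takes over 48 s, if anything falls off the work surface, if the arm or the gripper's body presses on something with over 40 N, if the wrist force passes 120 N, or if a joint passes its speed limit or range.

ROBOT

A 6-joint arm with a two-finger parallel gripper is mounted at the origin on a cart in front of the work surface, level with it; the furniture and walls round the work are solid. World frame = base frame: x ahead of the robot, y to its left, z up, the work surface at z = 0. Lengths are in m, angles in rad, forces in N, time in s.
With the tool pointing down it reaches from about 0.375 to 0.925 m from the base axis. Payload 5.7 kg.
Tool frame: the origin (TCP) lies midway between the tips of the shut fingers; the grasp point (between the pads) lies 19 mm behind it; z points along the fingers, y is the line along which they close (so a half turn about z gives the same grasp; the last joint's range is limited). The gripper opens to 88 mm and grips with 3 to 60 N. Pads are 20 mm wide; open, the fingers measure 115 mm over their backs; the gripper's body (75 mm by 178 mm) begins 61 mm behind the grasp point.
Start: joints at [1.057, 0.359, 1.51, -0, 1.272, -0.115], TCP at [0.233, 0.553, 0.223] pointing down, gripper open.
Joint ranges: [-2.97, 2.97], [-1.01, 2.36], [0.21, 2.38], [-0.96, 4.11], [0.2, 2.71], [-2.98, 2.98]. Speed limits (rad/s): [2.39, 2.39, 3.14, 3.14, 3.14, 3.14].

INTERFACE

Orientations are given as a unit quaternion [x, y, z, w].
In Python, from bench import move_ptp, servo_line, goto_joints, move_gripper, sleep, inverse_kinematics, capture, PlanningError, close_job, spot_in, silhouettes, current_clock, current_joint_pos, current_qvel, current_joint_torque, current_position, current_orientation, current_force, current_torque, current_finger_gap, current_grip_force gives the robot as it stands. Calls block until the motion is done:
- move_ptp(position, orientation): joint-space move of the TCP to a pose.
- servo_line(position, orientation=None, rate=0.15, contact_N=None): straight line of the TCP; orientation=None keeps the orientation; rate is the mean speed in m/s. With contact_N (N) it stops when the force on the tool has changed by that much, and returns True; else False.
- goto_joints(angles): joint-space move.
- move_gripper(opening): finger opening in m; the grip force is fixed at half the most; returns when the fingers have stopped.
- sleep(seconds).
- inverse_kinematics(position, orientation): joint angles nearest the present ones, or None.
- capture(name): name is "scene" or "top" or "wrist"; returns a dict with "image" (384x512x3 uint8, blue, green, red), "range_z" (384x512 float32, m along the optical axis (not along the pixel's ray), 0 where there is no reading), "intrinsics" (3x3 intrinsics, pixels), "k1" (the pictures are not rectified: a ray, as slopes to the right and down, at radius r is drawn at 1 + k1 r^2 times it, then the intrinsics apply), "R" (3x3) and "t" (3): a world point X has camera coordinates R X + t. Camera axes: x right, y down, z forward; pixel columns grow to the right and rows downward; lengths in m; the calibration is good to about 2 mm. A picture is of the moment at which its call begins.
A pose or a line that the arm cannot do raises PlanningError and nothing moves.
- close_job(): hands the job in; it is judged then, once.
Trained networks look in the newest picture that a camera, given by its name, has taken for a name from the list of things; names that differ only in an ending like _2 or _b are one class to them, and where a whole thing is asked for, a point or a joint stands for the part that bears it (a point fixed in the world has none). Each returns a list of dicts, best first, with "conf" (0 to 1); they miss things now and then, are a little off and sometimes report something else, mostly with a low value. They report only what shows in the picture. A call takes as long as a camera call.
- spot_in(camera, query): "xy" ([column, row] in pixels, amid what is visible of it).
- silhouettes(camera, query): "region" (384x512 bool, what is visible of it) and "xy" ([column, row] in pixels, amid what is visible of it).
Readings, each from a call of its own:
- current_clock(): time.
- current_joint_pos(): joint angles.
- current_qvel(): joint speeds.
- current_joint_torque(): joint torques, N m.
- current_position(): TCP position.
- current_orientation(): TCP orientation.
- current_force(): force on the tool from outside, world axes, zero at the start.
- current_torque(): the same for the moment, N m.
- current_finger_gap(): finger opening in m.
- current_grip_force(): force on a finger pad.
Only numpy, scipy, OpenCV 4.12 (cv2) and the standard library are available. Lean on these libraries where they do the work, as an engineer would, in place of code of your own. Each camera call takes 0.05 s, during which the arm holds its last target. There are 200 camera calls.

## Working session

There is one attempt and no reset: what is moved stays moved. The work goes in short steps, each a Python script; the robot and the scene stay as the last script left them, time stands still between calls to the robot, and variables do not carry over. Pictures are saved under pics/ and viewed, at most 10 in all, crops included, and the job is handed in when it is done.

```bash
mkdir -p pics
cat > h.py <<'E'
import numpy as np, cv2
from bench import *
def pts(c, mask):
    v,u=np.nonzero(mask&(c["range_z"]>0)); z=c["range_z"][v,u]
    K=np.array(c["intrinsics"]); d=np.array([c["k1"],0,0,0.])
    n=cv2.undistortPoints(np.stack([u,v],1).astype(float)[:,None],K,d)[:,0]
    P=np.c_[n*z[:,None],z]
    return (P-np.array(c["t"]))@np.array(c["R"])
E
python3 - <<'E'
from h import *
for cam in ("top","scene"):
    c=capture(cam); cv2.imwrite(f"pics/{cam}1.png",c["image"])
    for q in ("wide_lid_top","wide_box","narrow_box","salt_shaker","sauce_bowl_4","sauce_bowl_1","steel_cup_3","call_bell","spoon_1"):
        for s in silhouettes(cam,q)[:2]:
            P=pts(c,s["region"])
            if len(P): print(cam,q,round(s["conf"],2),np.round(s["xy"]),len(P),np.round(np.percentile(P,[2,50,98],axis=0),3).tolist())
            if q=="wide_lid_top":
                m=P[:,2]>.078; Q=P[m]
                if len(Q)>20: print("rect",cv2.minAreaRect(Q[:,:2].astype(np.float32)),np.median(Q[:,2]))
print(current_clock(),current_orientation())
E
```

```text
top wide_lid_top 0.79 [191. 164.] 2369 [[0.521, 0.098, 0.083], [0.598, 0.186, 0.088], [0.677, 0.273, 0.092]]
rect ((0.5993118286132812, 0.18641740083694458), (0.1487177014350891, 0.17414717376232147), 17.33333969116211) 0.08769937106735438
top wide_box 0.91 [191. 162.] 2880 [[0.512, 0.093, 0.073], [0.598, 0.185, 0.087], [0.688, 0.279, 0.092]]
top narrow_box 0.82 [306. 162.] 1770 [[0.528, -0.232, 0.019], [0.604, -0.176, 0.087], [0.685, -0.124, 0.092]]
top narrow_box 0.16 [207. 183.] 451 [[0.502, 0.082, -0.0], [0.57, 0.148, 0.084], [0.702, 0.296, 0.089]]
top salt_shaker 0.61 [138. 209.] 406 [[0.414, 0.356, 0.002], [0.45, 0.394, 0.019], [0.484, 0.422, 0.034]]
top salt_shaker 0.53 [253. 173.] 135 [[0.554, -0.022, 0.034], [0.568, -0.002, 0.081], [0.589, 0.015, 0.092]]
top sauce_bowl_4 0.8 [256. 239.] 429 [[0.326, -0.056, 0.002], [0.361, -0.022, 0.018], [0.395, 0.011, 0.033]]
top sauce_bowl_4 0.74 [137. 208.] 406 [[0.417, 0.356, 0.001], [0.452, 0.395, 0.019], [0.487, 0.422, 0.034]]
top sauce_bowl_1 0.8 [256. 239.] 429 [[0.326, -0.056, 0.002], [0.361, -0.022, 0.018], [0.395, 0.011, 0.033]]

[... 1555 characters left out ...]
_1 0.5 [179. 159.] 235 [[0.417, 0.351, 0.003], [0.453, 0.399, 0.02], [0.484, 0.422, 0.032]]
scene steel_cup_3 0.93 [346. 276.] 831 [[0.574, -0.399, -0.0], [0.61, -0.363, 0.044], [0.674, -0.293, 0.075]]
scene call_bell 0.82 [281. 294.] 529 [[0.406, -0.346, 0.004], [0.431, -0.325, 0.031], [0.464, -0.293, 0.058]]
scene call_bell 0.19 [240. 174.] 2524 [[0.51, 0.082, 0.005], [0.584, 0.153, 0.084], [0.696, 0.268, 0.09]]
scene spoon_1 0.5 [176. 211.] 146 [[0.334, 0.118, -0.002], [0.352, 0.152, 0.005], [0.368, 0.288, 0.013]]
scene spoon_1 0.35 [301. 235.] 2470 [[0.529, -0.236, 0.001], [0.593, -0.203, 0.084], [0.686, -0.129, 0.09]]
1.0 [ 1.98065285e-01  9.80188829e-01 -4.60270710e-05 -2.27262898e-05]
```

View pics/top1.png

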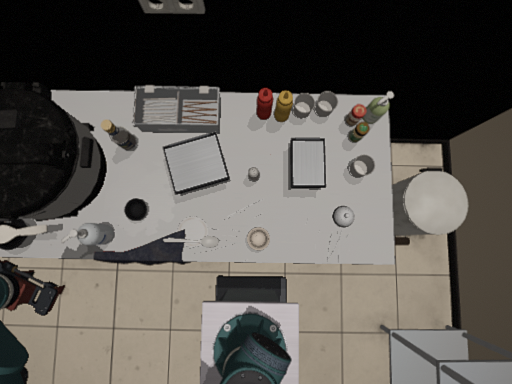

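View pics/scene1.png

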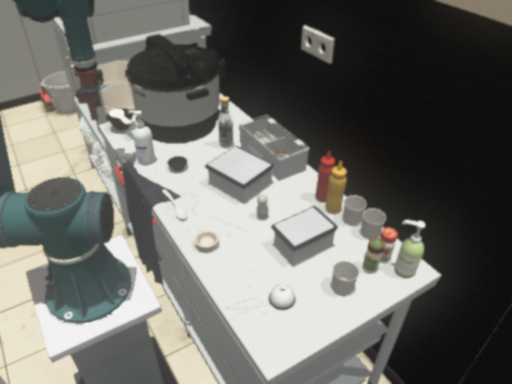

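```bash
cat >> h.py <<'E'
from scipy.spatial.transform import Rotation as Ro
C=np.array([.599,.1853]); yaw=np.radians(17.5)
u=np.array([np.cos(yaw),np.sin(yaw),0]); v=np.array([-u[1],u[0],0]); Z=np.array([0,0,1.])
H=np.r_[C,.084]+.0805*u
def quat(a):   # tool pitched a below horizontal along +u
    z=np.cos(a)*u-np.sin(a)*Z
    return Ro.from_matrix(np.c_[np.cross(v,z),v,z]).as_quat()
DOWN=quat(np.pi/2)
def P(f,h,l=0): return H-f*u+h*Z+l*v   # f forward of the hinge, h above it
def arc(th,r,n): return P(r*np.cos(th)+n*np.sin(th), r*np.sin(th)-n*np.cos(th))
E
python3 - <<'E'
from h import *
print(H)
for a in (0,.25,.4,.55,.7,.85,1.0):
    q=quat(a); L=[P(.24,.06),P(.20,.06),P(.17,.045),P(.11,.035)]+[arc(t,.125,.015) for t in (.6,.9,1.2,1.5,1.65)]
    print(a,[None if (s:=inverse_kinematics(p,q)) is None else np.round(s,1).tolist() for p in L])
# press
print(current_position(),current_finger_gap())
move_gripper(0.0)
move_ptp(P(.135,.06),DOWN)
hit=servo_line(P(.135,-.01),rate=.03,contact_N=2)
z0=current_position(); f0=current_force(); print(hit,z0,f0)
hit=servo_line(np.r_[z0[:2],z0[2]-.0065],rate=.01,contact_N=14)
print(hit,current_position(),current_force())
servo_line(P(.135,.17),rate=.25)
sleep(.6)
c=capture("scene"); cv2.imwrite("pics/s2.png",c["image"][100:300,130:400].repeat(2,0).repeat(2,1))
print(current_clock(),current_force())
E
```

```text
[0.67577421 0.20950682 0.084     ]
0 [None, None, None, None, None, None, None, None, [0.1, 1.0, 2.4, 2.9, 1.7, 1.5]]
0.25 [None, None, None, None, None, None, None, None, [0.1, 0.7, 2.3, 2.9, 1.2, 1.6]]
0.4 [None, None, None, None, None, None, None, [0.1, 0.5, 2.3, 2.9, 0.9, 1.7], [0.1, 0.5, 2.3, 2.9, 0.8, 1.7]]
0.55 [None, None, None, None, None, None, [0.1, 0.4, 2.3, 2.8, 0.6, 1.7], [0.1, 0.4, 2.2, 2.8, 0.5, 1.8], [0.1, 0.4, 2.2, 2.8, 0.5, 1.8]]
0.7 [None, None, None, [0.1, 0.5, 2.4, 2.8, 0.6, 1.7], [0.1, 0.4, 2.4, 2.7, 0.5, 1.8], [0.1, 0.3, 2.3, 2.6, 0.4, 1.9], [0.1, 0.3, 2.2, 2.5, 0.3, 2.1], None, None]
0.85 [None, None, [0.1, 0.3, 2.4, 2.5, 0.3, 2.0], [0.1, 0.4, 2.3, 2.5, 0.2, 2.0], None, None, None, [0.1, 0.3, 2.0, 0.6, 0.2, -2.3], [0.1, 0.3, 1.9, 0.5, 0.2, -2.2]]
1.0 [None, None, None, None, [0.1, 0.3, 2.1, 0.5, 0.2, -2.2], [0.1, 0.2, 2.0, 0.3, 0.3, -2.0], [0.1, 0.2, 1.9, 0.2, 0.4, -1.9], [0.2, 0.3, 1.9, 0.2, 0.4, -1.9], [0.2, 0.3, 1.8, 0.2, 0.5, -1.9]]
[0.23295398 0.55288566 0.22262825] 0.08760925705652
True [0.5469054  0.16887768 0.08593661] [0.82498401 0.28590959 2.24801553]
True [0.5470269  0.16892255 0.0809091 ] [-1.48697923 -0.27162266  6.90187736]
7.975 [ 0.63518655 -0.55395512  0.83301921]
```

View pics/s2.png

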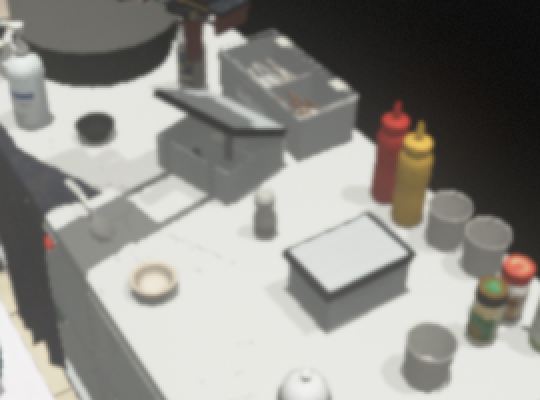

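```bash
cat >> h.py <<'E'
def quat2(a,d,roll=0):  # tool az = yaw+d, pitched a below horizontal
    U=np.cos(d)*u+np.sin(d)*v; V=np.cross(Z,U); z=np.cos(a)*U-np.sin(a)*Z
    R=np.c_[np.cross(V,z),V,z]@Ro.from_euler("z",roll).as_matrix()
    return Ro.from_matrix(R).as_quat()
E
python3 - <<'E'
from h import *
L=[P(.20,.03),P(.125,.02)]+[arc(t,.13,.02) for t in (.6,.9,1.2,1.5,1.65)]
for dd in (-120,-90,-75,-60,-45,-30,-15,0,15,30,45,60,75,90,120):
  for a in (.1,.3,.5,.7):
    best=max(([inverse_kinematics(p,quat2(a,np.radians(dd),r)) for p in L] for r in (0,np.pi)),key=lambda s:sum(x is not None for x in s))
    if sum(x is not None for x in best)>=5: print(dd,a,''.join('.x'[x is not None] for x in best), next(np.round(x,1).tolist() for x in best if x is not None), np.round(best[-1],1) if best[-1] is not None else '')
E
```

```text
-120 0.3 xxxxxx. [0.6, 1.0, 1.3, -0.7, 1.9, 1.0] 
-120 0.5 xxxxxxx [0.6, 0.9, 1.4, -0.6, 1.8, 1.0] [ 0.5  1.   0.8 -0.8  2.1  0.6]
-120 0.7 xxxxxxx [0.6, 0.8, 1.5, -0.6, 1.6, 1.0] [ 0.5  0.9  0.9 -0.7  2.   0.7]
-90 0.5 xxxxxx. [0.8, 0.8, 1.7, -0.9, 1.4, 1.0] 
-90 0.7 xxxxxxx [0.7, 0.6, 1.8, -0.8, 1.3, 0.9] [ 0.6  0.7  1.3 -0.8  1.5  0.5]
-30 0.1 .xxxxxx [0.7, 1.2, 2.3, 4.1, 1.7, 1.8] [0.6 0.8 2.2 4.  1.3 1.4]
-30 0.3 .xxxxxx [0.7, 0.9, 2.4, 4.0, 1.4, 1.7] [0.6 0.6 2.1 4.1 1.  1.2]
15 0.7 .xxxxxx [-0.2, 0.5, 2.4, 2.2, 0.7, 1.8] [-0.   0.3  2.   1.5  0.5  2.7]
30 0.1 .xxxxxx [-0.6, 1.1, 2.3, 1.8, 1.5, 1.2] [-0.3  0.8  2.2  1.9  1.4  1.8]
30 0.3 .xxxxxx [-0.5, 0.9, 2.4, 1.8, 1.3, 1.4] [-0.3  0.6  2.1  1.8  1.1  2. ]
30 0.5 .xxxxxx [-0.4, 0.7, 2.3, 1.8, 1.0, 1.7] [-0.2  0.5  2.   1.6  0.9  2.3]
30 0.7 .xxxxxx [-0.3, 0.5, 2.3, 1.7, 0.8, 2.0] [-0.2  0.4  1.9  1.3  0.7  2.7]
45 0.1 xxxxxxx [-0.7, 1.1, 2.2, 1.3, 1.4, 1.4] [-0.4  0.8  1.9  1.6  1.4  2. ]
45 0.3 xxxxxxx [-0.7, 0.9, 2.3, 1.4, 1.3, 1.6] [-0.4  0.6  1.9  1.5  1.3  2.2]
45 0.5 xxxxxxx [-0.6, 0.7, 2.3, 1.3, 1.1, 1.8] [-0.3  0.5  1
[... 665 characters left out ...]
 [-0.4, 0.6, 1.9, 0.8, 1.3, 2.2] [-0.2  0.6  1.5  0.8  1.4  2.6]
90 0.1 xxxxxxx [-0.4, 1.0, 1.6, 0.8, 1.8, 1.9] [-0.3  1.   1.2  1.1  2.   2.4]
90 0.3 xxxxxxx [-0.4, 0.9, 1.7, 0.8, 1.7, 2.0] [-0.3  0.9  1.2  1.   1.9  2.4]
90 0.5 xxxxxxx [-0.4, 0.8, 1.7, 0.7, 1.5, 2.1] [-0.2  0.8  1.2  0.9  1.8  2.5]
90 0.7 xxxxxxx [-0.3, 0.6, 1.7, 0.7, 1.4, 2.2] [-0.2  0.7  1.3  0.7  1.7  2.5]
120 0.1 xxxxxxx [-0.2, 1.1, 1.3, 0.6, 2.1, 2.0] [-0.1  1.2  0.7  1.   2.4  2.5]
120 0.3 xxxxxxx [-0.2, 1.0, 1.3, 0.6, 2.0, 2.0] [-0.1  1.1  0.7  0.9  2.3  2.4]
120 0.5 xxxxxxx [-0.2, 0.9, 1.4, 0.5, 1.9, 2.0] [-0.1  1.   0.8  0.7  2.2  2.4]
120 0.7 xxxxxxx [-0.2, 0.8, 1.5, 0.4, 1.7, 2.0] [-0.1  0.9  0.9  0.6  2.1  2.3]
```

```bash
cat > go.py <<'E'
from h import *
d=np.radians(42); q=quat2(.4,d); l=-.04*v
move_ptp(P(.20,.17)+l,DOWN)
try: move_ptp(P(.22,.18)+l,q)
except PlanningError as e: print("high",e); move_ptp(P(.20,.10)+l,q)
print(current_clock(),np.round(current_joint_pos(),2))
print(servo_line(P(.20,.025)+l,rate=.15,contact_N=8),current_force())
c=capture("scene"); cv2.imwrite("pics/s3.png",c["image"][100:300,130:400].repeat(2,0).repeat(2,1))
s=capture("top"); cv2.imwrite("pics/t3.png",s["image"][90:280,120:340].repeat(3,0).repeat(3,1))
print(current_clock(),current_position())
E
python3 go.py
```

```text
11.6583 [-0.78  0.36  2.22  1.15  1.36  2.13]
False [-0.53028     0.90038362 -0.44177186]
12.95 [0.49711919 0.11115986 0.10964995]
```

View pics/s3.png

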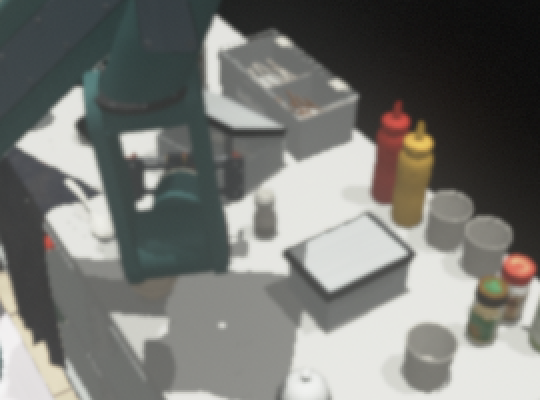

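View pics/t3.png

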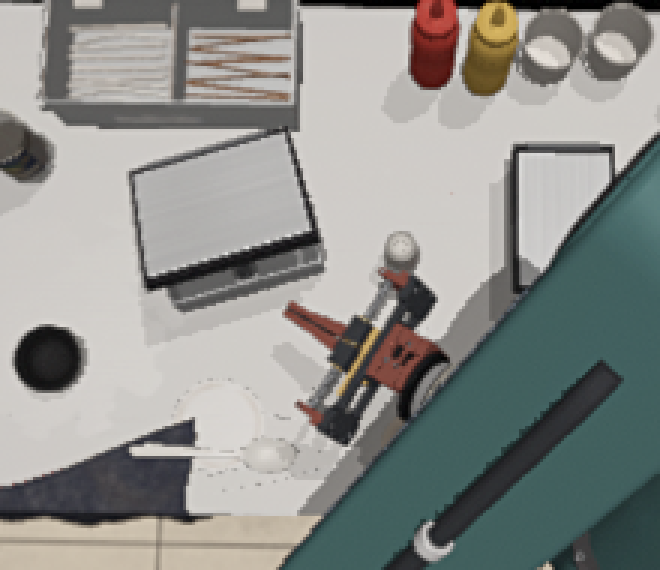

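```bash
cat > go2.py <<'E'
from h import *
r=np.radians; Q=quat2(.4,r(30)); l=-.005*v
print([inverse_kinematics(p+l,Q) is not None for p in [P(.125,.02)]+[arc(t,.13,.02) for t in (.5,.8,1.1,1.4,1.65)]])
print(servo_line(P(.20,.025)+l,quat2(.4,r(40)),rate=.1,contact_N=6))
print(servo_line(P(.125,.02)+l,Q,rate=.08,contact_N=6),current_force(),current_position(),current_clock())
c=capture("top"); cv2.imwrite("pics/t4.png",c["image"][90:280,120:340].repeat(3,0).repeat(3,1))
E
python3 go2.py
```

```text
[True, True, True, True, True, True]
False
False [ 0.96876207 -0.75739085 -0.45760724] [0.5581003  0.16688303 0.10401557] 14.5417
```

View pics/t4.png

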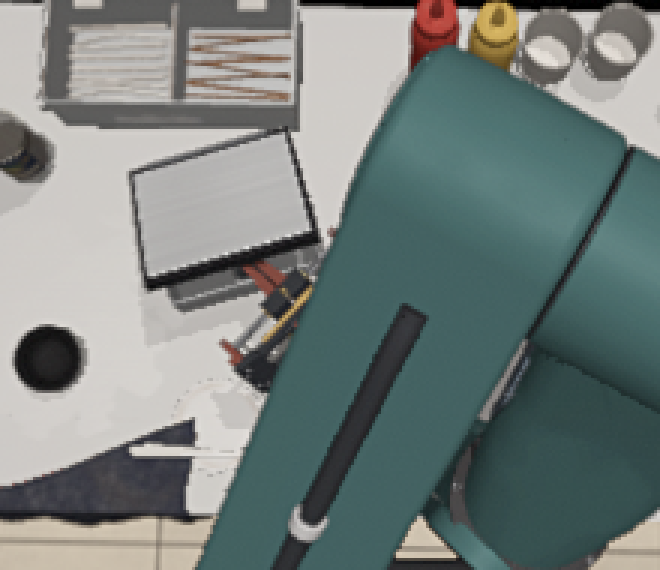

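```bash
cat > go3.py <<'E'
from h import *
Q=quat2(.4,np.radians(30)); l=-.005*v
for t in (.45,.65,.85,1.05,1.25,1.45,1.65):
    h=servo_line(arc(t,.13,.02)+l,Q,rate=.1,contact_N=15)
    print(t,h,np.round(current_force(),1),np.round(current_position(),3))
    if h: break
else:
    sleep(.5)
    servo_line(np.array(current_position())-.06*u,rate=.15)
c=capture("top"); cv2.imwrite("pics/t5.png",c["image"][90:280,120:340].repeat(3,0).repeat(3,1))
c=capture("scene"); cv2.imwrite("pics/s5.png",c["image"][100:300,130:400].repeat(2,0).repeat(2,1))
print(current_clock())
E
python3 go3.py
```

```text
0.45 False [-0.8 -0.4 -1.3] [0.557 0.167 0.123]
0.65 False [-2.2 -1.2 -0.4] [0.567 0.17  0.146]
0.85 False [-1.  -3.   0.9] [0.581 0.174 0.168]
1.05 False [-1.4 -1.7 -0.3] [0.599 0.18  0.186]
1.25 False [-0.9 -1.6  1.4] [0.62  0.187 0.201]
1.45 False [ 0.2 -0.5  1.1] [0.643 0.194 0.21 ]
1.65 False [-0.1 -0.5  0.4] [0.668 0.202 0.215]
18.575
```

View pics/s5.png

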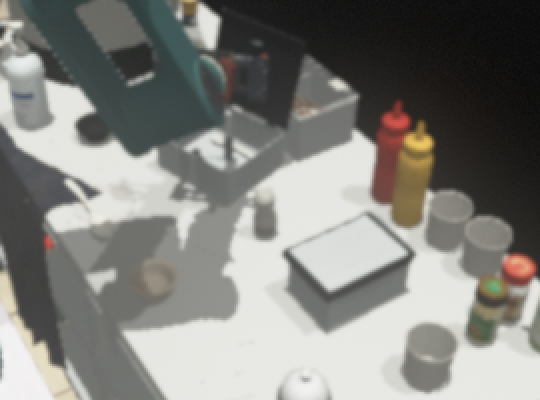

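Run:
```python
from h import *
servo_line(P(.15,.17),rate=.2)
try: servo_line(P(.17,.24),rate=.2)
except PlanningError as e: print(e)
sleep(.3)
for cam in ("scene","top"):
    c=capture(cam)
    for q in ("wide_lid_under","salt_shaker","narrow_box","steel_cup_3"):
        s=silhouettes(cam,q)
        if s:
            X=pts(c,s[0]["region"]); print(cam,q,round(s[0]["conf"],2),np.round(np.median(X,0),3))
            if q=="wide_lid_under":
                f=-(X-H)@u; h=X[:,2]-.084; m=(h>.05)&(h<.17)&(abs(f)<.12); 
                if m.sum()>20:
                    k=np.polyfit(h[m],f[m],1); print("angle",np.pi/2-np.arctan(k[0]),m.sum())
    cv2.imwrite(f"pics/{cam}6.png",c["image"][90:290,120:390].repeat(2,0).repeat(2,1))
print(current_clock())
```

```text
scene wide_lid_under 0.81 [0.696 0.208 0.162]
angle 1.818759126349202 1304
scene salt_shaker 0.62 [0.671 0.196 0.07 ]
scene narrow_box 0.86 [ 0.593 -0.202  0.084]
scene steel_cup_3 0.66 [ 0.609 -0.365  0.045]
top wide_lid_under 0.67 [0.695 0.215 0.17 ]
angle 1.814752640545862 1481
top salt_shaker 0.59 [ 0.567 -0.002  0.082]
top narrow_box 0.76 [ 0.607 -0.175  0.087]
top steel_cup_3 0.88 [ 0.611 -0.376  0.031]
20.4917
```

View pics/scene6.png

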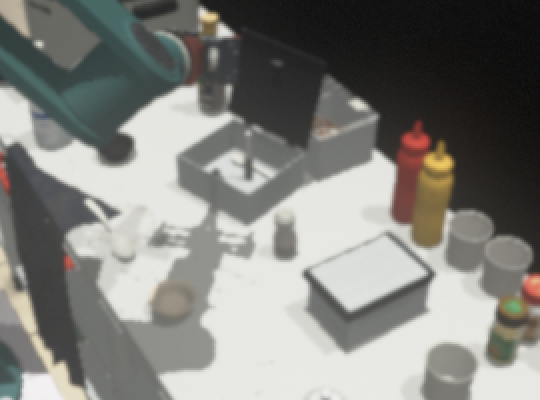

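The picture shows the lid leaning back on its stop, with its black underside at (280,85). The measured angle is about 1.82 rad. The gripper is clear, the shaker stands at (285,232) and the narrow box is shut.

```bash
python3 -c "
from bench import *
print(close_job())"
```

```text
the job is handed in; nothing more can be done
None
```

The wide box's lid was pressed free, sprang ajar by itself, and was pushed up from underneath to rest on its stop, at about 1.82 rad by camera depth. In the last pictures the narrow box was shut and the gripper was clear. The shaker and cup measured where they had been. I did not re-measure the bowls, bell and spoon. The job was handed in at about 20.5 s.

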